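Punch the drill spot of a cabinet-pull bracket

ROBOT

A 6-joint arm with a two-finger parallel gripper is mounted at the origin on the work surface. World frame = base frame: x ahead of the robot, y to its left, z up, the work surface at z = 0. Lengths are in m, angles in rad, forces in N, time in s.
With the tool pointing down it reaches from about 0.35 to 0.875 m from the base axis. Payload 4.2 kg.
Tool frame: the origin (TCP) lies at the very end of the fingers, on their centre line; the grasp point (between the pads) lies 19 mm behind it; z points along the fingers, y is the line along which they close (so a half turn about z gives the same grasp; the last joint's range is limited). The gripper opens to 85 mm and grips with 20 to 120 N. Pads are 22 mm wide; open, the fingers measure 114 mm over their backs; the gripper's body (76 mm by 85 mm) begins 54 mm behind the grasp point. The pads swing forward as they close: fully open they stand 13 mm farther back than shut.
Start: joints at [0.259, 0.385, 0.008, 0, -1.194, -0.259], TCP at [0.625, 0, 0.231] pointing down, gripper open.
Joint ranges: [-3.14, 3.14], [-1.21, 2.06], [-1.07, 1.41], [-3.16, 2.05], [-2.99, -0.16], [-3.1, 3.1]. Speed limits (rad/s): [2.79, 2.79, 3.14, 3.14, 3.14, 3.14].

INTERFACE

Orientations are given as a unit quaternion [x, y, z, w].
In Python, from workcell import bot gives the robot as it stands.
- The arm moves only by the tool servo_tool, never from a script. Its arguments are lists of equal length, an entry for each row: "linear": the shift along the tool's x, y, z in mm, a list of three; "spin": the turn about the tool's z in degrees. In form: {"linear": [[dx, dy, dz], ...], "spin": [spin, ...]}. A call has 1 to 12 rows; each row shifts and turns the commanded pose from where the row before left it, along the tool's axes as they then stand; what a row does not reach is not made up. A row lasts 1/12 s, in which the tool goes at most 41.7 mm and 7.16 degrees, less where a joint would pass 70% of its speed; a pose out of reach is approached as far as the arm can. A call with a gripper value outside its range is refused whole. "fingers" is the finger opening in mm, from 0 to 85.4, set as the call begins (left out, the last holds). The fingers move at their own pace and stop on an object; the grip force is fixed at half the most. Time passes only in rows, so rows that do not move let the fingers close. It gives the time, the measured TCP pose, the force, the opening and the grip force at its end, in the units of the state.
- bot.state(): the state, without advancing time (a new reading comes with each control period).
- bot.get_image(name): name is "scene" or "side" or "wrist"; returns the picture (420x560x3 uint8, red, green, blue); there is no depth.
- bot.get_calibration(name): a dict with "fov_y" (degrees; the focal length in pixels is half the picture's height over the tangent of half this angle, whatever the lens; pixels are square), "cx", "cy" (the principal point, pixels), "k1" (the pictures are not rectified: a ray, as slopes to the right and down, at radius r is drawn at 1 + k1 r^2 times it, then the intrinsics apply), "pose" (4x4, takes a point from camera to world coordinates); the wrist camera has in their place "tool_from_camera" (4x4, takes a point from camera to tool coordinates, whose origin is the TCP and whose axes are the flange's). Camera axes: x right, y down, z forward; pixel columns grow to the right and rows downward; lengths in m; the calibration is good to about 2 mm. A picture is of the moment at which its call begins: read the wrist's pose just before it. get_calibration takes no time and is no camera call.
- bot.hand_in(): hands the job in; it is judged then, once.
The state is a dict: "t": time; "joint_pos": joint angles; "qvel": joint speeds; "effort": joint torques, N m; "eef_pos": TCP position; "tcp_rot": TCP orientation; "contact_force": force on the tool from outside, world axes, zero at the start; "wrist_torque": the same for the moment, N m; "width": finger opening in m; "gripper_force": force on a finger pad.
Only numpy, scipy, OpenCV 4.12 (cv2) and the standard library are available. Lean on these libraries where they do the work, as an engineer would, in place of code of your own. Each camera call takes 0.05 s, during which the arm holds its last target. There are 200 camera calls.

TASK

The bracket blank for the cabinet's new door pull lies inside the little drilling jig. Take the spring-loaded centre punch from its wooden stand, put its point through the jig's guide hole beside the raised end bar and press straight down on the blank until you feel the hidden spring snap, but do not go on to ram the punch hard against its stop. Mark nothing else, leave the other things where they are, and hang the punch upright back in its stand.

Things in the scene. Friction and masses are not known exactly. Their poses are not given: they have to be found in the camera images.
- punch: Steel automatic centre punch, 137 mm long, about 0.26 kg, hanging upright by its collar in the stand. Origin on its axis under the collar, z up to the cap. Above: collar 26 mm wide, 5 thick; round grip 15 mm wide from 5 to 65; cap 18 mm wide to 75. Below: barrel 15 mm wide to -22, then a point 6 mm wide, tapered, to -62. More than 22 N between it and the jig or blank counts as ramming.
- punch_tip (a point): End of the punch's point, on its axis, 62 mm below the punch's origin when unpressed. The point slides into the barrel: the push climbs to about 12.5 N at 6 to 7.5 mm, then the hidden spring snaps and it drops to about 5 N at 10 mm; from there it climbs again, 2.5 N per mm, to a hard stop at 14 mm. Snapped = more than 9 mm in. It re-cocks by itself when lifted.
- stand: Plain wooden block, 64 x 64 mm and 75 mm high, fixed, with an upright round through-hole 21 mm in diameter in the middle, in which the punch hangs by its collar. Origin at the centre of the underside, z up; the mouth of the hole is 75 mm above it.
- jig: Fixed drilling jig: dark wooden guide plate 150 x 70 x 6 mm, upper face 40 mm above the counter, on two pale wooden side rails. Two guide holes 12 mm wide at x = -42 and +42 mm. A pale bar, 12 mm wide and 14 mm high, crosses the top at the +x end only (x = 69 mm). Origin at the centre of the underside, x along the length towards the bar, z up. The bracket blank lies under the plate.
- spot (a point): Centre of the mouth of the guide hole beside the end bar, in the guide plate's upper face. The unyielding aluminium blank is straight below it, on packing that differs every time: its face is 10 to 24 mm below this point, which is not measured.
- ramekin: White ceramic ramekin, 82 mm in diameter, 46 mm high, on the counter between the jig and the stand; bystander. Origin at the centre of its underside.
- screw_jar: Small closed glass jar, 48 mm in diameter, 55 mm high, on the counter near the robot; bystander. Origin at the centre of its underside.
- tumbler: Green glass tumbler, 72 mm in diameter, 105 mm high, on the cork trivet; bystander. Origin at the centre of its underside.
- measuring_cup: Steel measuring cup, 72 mm in diameter, 45 mm high with a flat handle, on the trivet; bystander. Origin at the centre of its underside.

How it is judged:
On the way:
1. the punch's spring has snapped on the blank: point more than 9 mm in, in the guide hole beside the end bar, pressing on the blank, punch within 0.12 rad of upright (z of punch_tip in the frame of punch above -0.053 m and horizontal distance between punch_tip and spot below 0.005 m and z of punch_tip in the frame of spot below -0.007 m and contact force between punch and jig above 0.5 N and angle between punch's own z axis and vertical below 0.12 rad), for 0.02 s.
At the end, for the whole second after the job is handed in: After the snap the punch hangs in its stand again, at rest: collar within 4 mm of the stand's top in height and within 5 mm of the hole's centre, axis within 0.12 rad of upright (horizontal distance between punch and stand below 0.005 m and z of punch in the frame of stand between 0.071 and 0.079 m and angle between punch's own z axis and vertical below 0.12 rad and linear speed of punch below 0.02 m/s); the robot touches nothing.
It fails at once if the punch was rammed: more than 22 N between punch and jig or blank (contact force between punch and jig above 22 N).
It fails at once if the punch was snapped somewhere other than in the guide hole beside the end bar (z of punch_tip in the frame of punch above -0.053 m and horizontal distance between punch_tip and spot above 0.009 m).
It fails at once if the ramekin, screw jar, tumbler or measuring cup was pushed more than 20 mm (distance of any of ramekin, screw_jar, tumbler, measuring_cup from where it was at the start of the episode above 0.02 m).
It also fails if it takes over 58 s, if anything falls off the work surface, if the arm or the gripper's body presses on something with over 40 N, if the wrist force passes 120 N, or if a joint passes its speed limit or range.

## Working session

There is one attempt and no reset: what is moved stays moved. The work goes in short steps, Python scripts to look and compute and a tool call to move; the robot and the scene stay as the last step left them, time stands still between calls to the robot, and variables do not carry over. Pictures are saved under pics/ and viewed, at most 10 in all, crops included, and the job is handed in when it is done.

Besides the shell and the picture viewer there is one more tool, called after ">>>" in YAML: its name, and indented under it one key for each argument. servo_tool: Moves the arm, as the interface text tells. Its arguments: {"type":"object","properties":{"linear":{"type":"array","items":{"type":"array","items":{"type":"number"}}},"spin":{"type":"array","items":{"type":"number"}},"fingers":{"type":"number"}},"required":["linear","spin"]}

```bash
mkdir -p pics
cat > h.py <<'E'
import numpy as np, cv2
from workcell import bot
from scipy.spatial.transform import Rotation as R
def K(c): f=210/np.tan(np.radians(c["fov_y"])/2); return f
def cam(name):
    c=bot.get_calibration(name)
    if name=="wrist":
        s=bot.state(); T=np.eye(4); T[:3,:3]=R.from_quat(s["tcp_rot"]).as_matrix(); T[:3,3]=s["eef_pos"]
        P=T@np.array(c["tool_from_camera"])
    else: P=np.array(c["pose"])
    return c,P
def ray(c,P,u,v):
    f=K(c); k=c["k1"]; d=np.array([(u-c["cx"])/f,(v-c["cy"])/f]); s=d.copy()
    for _ in range(30): s=d/(1+k*(s@s))
    return P[:3,3],P[:3,:3]@np.array([s[0],s[1],1])
def at_z(c,P,u,v,z):
    o,d=ray(c,P,u,v); return o+d*(z-o[2])/d[2]
def proj(c,P,X):
    q=P[:3,:3].T@(np.array(X)-P[:3,3]); s=q[:2]/q[2]; s=s*(1+c["k1"]*(s@s)); return s*K(c)+[c["cx"],c["cy"]]
def save(name,fn):
    im=bot.get_image(name); cv2.imwrite("pics/"+fn,cv2.cvtColor(im,cv2.COLOR_RGB2BGR)); return im
E
python3 - <<'E'
from h import *
np.set_printoptions(precision=4,suppress=True)
for n in ["scene","side","wrist"]:
    c,P=cam(n); print(n,c["fov_y"],c["cx"],c["cy"],c["k1"]); print(P); save(n,n+"1.png")
a=cv2.imread("pics/scene1.png"); 
print(bot.state())
E
```

```text
scene 45.09938720191581 280.87989553012557 200.4036058896607 -0.17692610375403178
[[ 0.8592  0.3652 -0.3584  0.9272]
 [ 0.5115 -0.6296  0.5847 -0.527 ]
 [-0.0122 -0.6858 -0.7277  0.7834]
 [ 0.      0.      0.      1.    ]]
side 51.109551252648714 285.98925239573003 213.5509618878362 -0.03992776601849718
[[ 0.9589 -0.2005  0.2006  0.4218]
 [-0.2837 -0.6741  0.682  -0.5488]
 [-0.0015 -0.7109 -0.7033  0.6399]
 [ 0.      0.      0.      1.    ]]
wrist 59.35226122209053 281.2953376163609 214.2742811383085 -0.009601597068551722
[[-1.      0.0007 -0.0021  0.6236]
 [ 0.      0.9587  0.2845 -0.0709]
 [ 0.0022  0.2845 -0.9587  0.372 ]
 [ 0.      0.      0.      1.    ]]
{'t': 0.15, 'joint_pos': array([ 0.2586,  0.3854,  0.007 , -0.0003, -1.194 , -0.2586]), 'qvel': array([-0.0019, -0.0016,  0.0036,  0.0027, -0.0004,  0.0012]), 'effort': array([ -0.0006, -39.2678,  18.8582,   4.1886,  -0.0034,   0.    ]), 'eef_pos': array([0.6246, 0.    , 0.2305]), 'tcp_rot': array([-0.7071,  0.7071,  0.0005, -0.0006]), 'contact_force': array([ 0.1382, -0.0497, -0.2704]), 'wrist_torque': array([0.0345, 0.1015, 0.0402]), 'gripper_force': 0.0, 'width': 0.08546619147298097}
```

View pics/scene1.png

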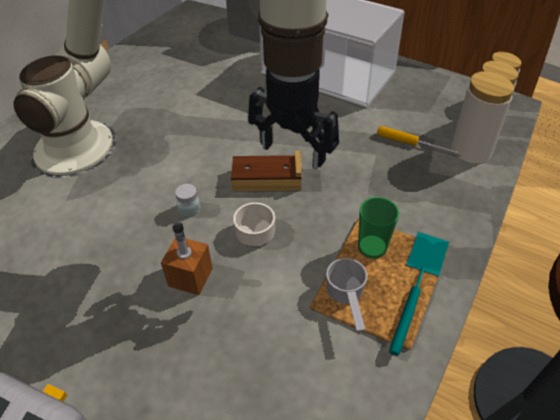

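View pics/wrist1.png

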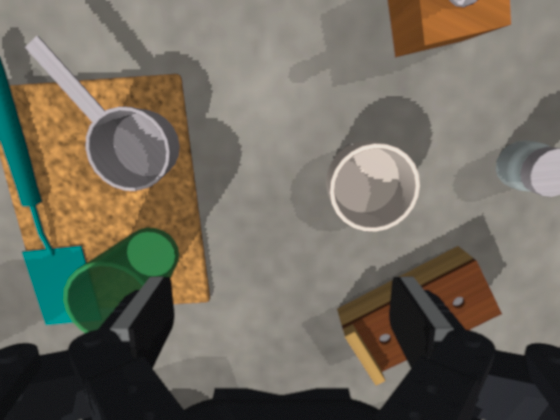

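The scene view shows the stand with the punch (cap about 179,229; block top about 187,250), the ramekin at (254,224), the jig at (266,172) and the jar at (187,200). In the wrist view the jig holes are at (384,338), beside the bar, and (458,301).

Run:
```python
from h import *
np.set_printoptions(precision=4,suppress=True)
c,P=cam("wrist")
a=at_z(c,P,384,338,.04);b=at_z(c,P,458,301,.04);print("holes",a,b,np.linalg.norm(a-b))
print("ramekin",at_z(c,P,375,187,.046),"jar",at_z(c,P,552,172,.055))
c,P=cam("scene")
print("cap",at_z(c,P,179,228,.15),"collar",at_z(c,P,184,252,.08))
for uv in [(174,240),(211,250),(203,270),(166,262)]: print(at_z(c,P,*uv,.075))
print("jar",at_z(c,P,187,192,.055))
```

```text
holes [0.5155 0.1629 0.04  ] [0.4437 0.1196 0.04  ] 0.08382014971219123
ramekin [0.5383 0.0002 0.046 ] jar [ 0.3865 -0.0152  0.055 ]
cap [ 0.5015 -0.1565  0.15  ] collar [ 0.497  -0.1548  0.08  ]
[ 0.4611 -0.1398  0.075 ]
[ 0.5329 -0.1238  0.075 ]
[ 0.5466 -0.1662  0.075 ]
[ 0.4801 -0.1861  0.075 ]
jar [ 0.3916 -0.0172  0.055 ]
```

View pics/side1.png

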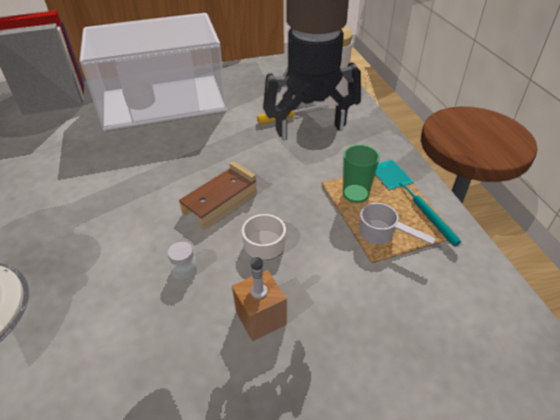

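The side view agrees on the layout: punch cap at (257,263), collar at (260,291). I estimate the punch at about (0.500,-0.156) and the spot at (0.5155,0.163), with hole spacing 83.8 mm against the given 84. Now moving over the stand for a close look.

>>> servo_tool:
  linear:
    - [20, 16, 0]
    - [30, 24, 0]
    - [30, 24, 0]
    - [30, 24, 0]
    - [26, 21, 0]
    - [20, 16, 0]
    - [0, 0, 0]
    - [0, 0, 0]
  spin: [0, 0, 0, 0, 0, 0, 0, 0]

```text
t: 0.82
eef_pos: [0.4991, -0.1569, 0.2315]
tcp_rot: [-0.706, 0.708, -0.0, 0.0]
contact_force: [0.0, -0.8, 0.2]
width: 0.0849
gripper_force: 0.0
```

Run:
```python
from h import *
np.set_printoptions(precision=4,suppress=True)
c,P=cam("side"); print("side cap",at_z(c,P,257,262,.15),"collar",at_z(c,P,260,291,.08))
s=bot.state(); print(s["eef_pos"],s["tcp_rot"])
c,P=cam("wrist"); np.save("P2.npy",P); save("wrist","w2.png")
print(proj(c,P,[.5,-.156,.15]),proj(c,P,[.5,-.156,.08]))
```

```text
side cap [ 0.494  -0.1562  0.15  ] collar [ 0.4951 -0.1571  0.08  ]
[ 0.4991 -0.1569  0.2315] [-0.7063  0.7079 -0.      0.0001]
[277.9847 222.7015] [278.7172 196.4568]
```

View pics/w2.png

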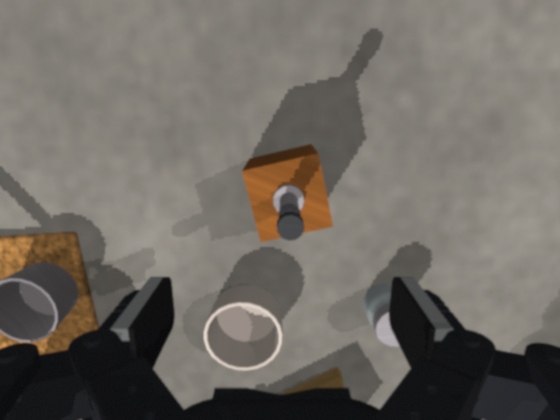

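The wrist view shows the cap top at about (291,228), the collar at about (289,199), and the block-top corners near (244,170), (319,155), (331,228) and (260,241).

Run:
```python
from h import *
np.set_printoptions(precision=4,suppress=True)
c,P=cam("wrist")
print("cap",at_z(c,P,291,228,.15),"collar",at_z(c,P,289,199,.08))
q=np.array([at_z(c,P,*uv,.075) for uv in [(244,170),(319,155),(331,228),(260,241)]]);print(q,q.mean(0),[np.linalg.norm(q[i]-q[i-1]) for i in range(4)])
im=cv2.imread("pics/w2.png")[130:270,220:360]; cv2.imwrite("pics/w2c.png",cv2.resize(im,(560,560),interpolation=cv2.INTER_CUBIC))
```

```text
cap [ 0.4925 -0.1518  0.15  ] collar [ 0.4924 -0.1532  0.08  ]
[[ 0.529  -0.1763  0.075 ]
 [ 0.4683 -0.1884  0.075 ]
 [ 0.4563 -0.1264  0.075 ]
 [ 0.5171 -0.1146  0.075 ]] [ 0.4927 -0.1515  0.075 ] [np.float64(0.06282917522498141), np.float64(0.06196036423359403), np.float64(0.06317407868831121), np.float64(0.06190894020228243)]
```

View pics/w2c.png

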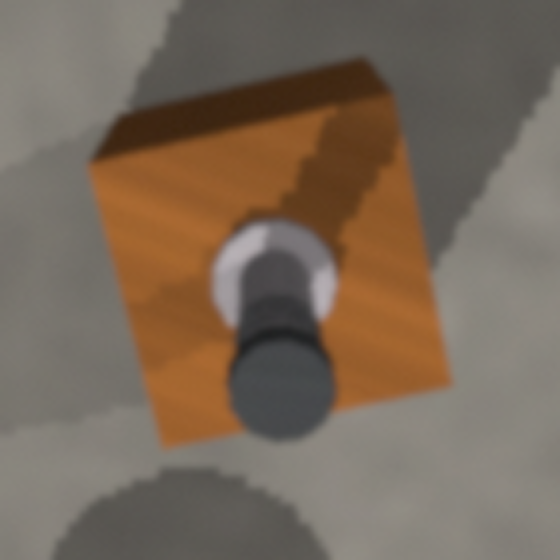

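Cap at about (290.5,227) and collar at about (288.5,200.7) in full-image pixels, so the punch axis is near (0.4927,-0.152) and upright. Descending to grasp.

>>> servo_tool:
  linear:
    - [-2, 3, 10]
    - [-3, 3.5, 20]
    - [0, 0, 28]
    - [0, 0, 28]
    - [0, 0, 25]
    - [0, 0, 15]
    - [0, 0, 8]
    - [0, 0, 2]
    - [0, 0, 0]
  spin: [0, 0, 0, 0, 0, 0, 0, 0, 0]

```text
t: 1.62
eef_pos: [0.4941, -0.1505, 0.0951]
tcp_rot: [0.708, -0.707, -0.0, 0.0]
contact_force: [-0.1, -0.8, 0.4]
width: 0.0852
gripper_force: 0.0
```

>>> servo_tool:
  linear:
    - [0, 0, 0]
    - [0, 0, 0]
    - [0, 0, 0]
    - [0, 0, 0]
    - [0, 0, 0]
    - [0, 0, 0]
    - [0, 0, 0]
    - [0, 0, 0]
    - [0, 0, 0]
    - [0, 0, 0]
  spin: [0, 0, 0, 0, 0, 0, 0, 0, 0, 0]
  fingers: 0

```text
t: 2.45
eef_pos: [0.4936, -0.151, 0.0958]
tcp_rot: [0.707, -0.707, 0.0, -0.0]
contact_force: [-1.4, 0.6, 6.0]
width: 0.0138
gripper_force: 58.3
```

>>> servo_tool:
  linear:
    - [0, 0, -4]
    - [0, 0, -8]
    - [0, 0, -12]
    - [0, 0, -15]
    - [0, 0, -15]
    - [0, 0, -15]
    - [0, 0, -12]
    - [0, 0, -8]
    - [0, 0, -4]
    - [0, 0, 0]
    - [0, 0, 0]
  spin: [0, 0, 0, 0, 0, 0, 0, 0, 0, 0, 0]

```text
t: 3.37
eef_pos: [0.493, -0.1508, 0.1877]
tcp_rot: [-0.707, 0.707, 0.001, -0.0]
contact_force: [-0.4, -0.1, -2.6]
width: 0.0138
gripper_force: 58.5
```

Run:
```python
from h import *
np.set_printoptions(precision=4,suppress=True)
s=bot.state(); e=s["eef_pos"]; print(e,s["contact_force"],s["width"])
o=[e[0],e[1],e[2]-.0208]   # expected punch origin
out=[]
for n in ["side","scene","wrist"]:
    c,P=cam(n); im=save(n,"lift_"+n+".png")
    for dz in (.075,0,-.062): print(n,dz,proj(c,P,[o[0],o[1],o[2]+dz]))
    u,v=proj(c,P,[o[0],o[1],o[2]]).astype(int)
    u=min(max(u,60),500); v=min(max(v,60),360)
    out.append(cv2.resize(im[v-60:v+60,u-40:u+40],(266,400),interpolation=cv2.INTER_CUBIC)); print("crop origin",u-40,v-60)
cv2.imwrite("pics/lift.png",cv2.cvtColor(np.hstack(out),cv2.COLOR_RGB2BGR))
```

```text
[ 0.493  -0.1508  0.1877] [-0.3953 -0.0816 -2.5887] 0.013767876126693003
side 0.075 [251.8075 213.8719]
side 0 [254.8137 251.7001]
side -0.062 [256.9466 278.3844]
crop origin 214 191
scene 0.075 [167.5357 184.7585]
scene 0 [175.4659 217.0817]
scene -0.062 [181.3816 240.7479]
crop origin 135 157
wrist 0.075 [276.9424 367.7899]
wrist 0 [278.3506 260.1815]
wrist -0.062 [278.866  220.8628]
crop origin 238 200
```

View pics/lift.png

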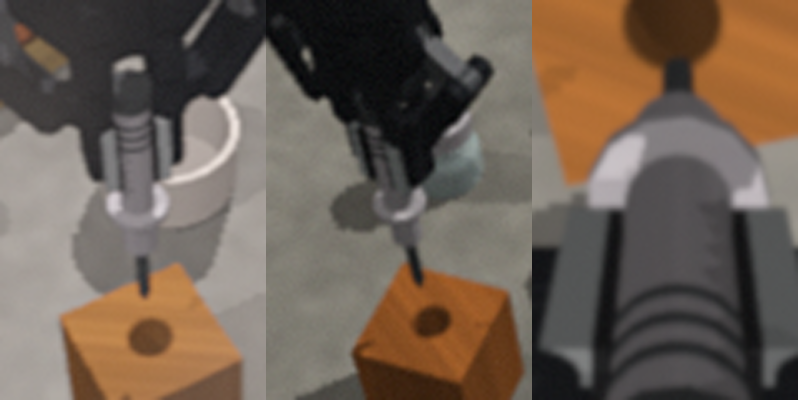

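The punch was lifted cleanly and upright. Its tip is at side px (257.5,280) and scene px (181.6,242), within 2 px of prediction. Carrying it to the guide hole.

>>> servo_tool:
  linear:
    - [-12, 0, 0]
    - [-24, -2, 0]
    - [-32, -2.5, 0]
    - [-36, -3, 0]
    - [-36, -3, 0]
    - [-36, -3, 0]
    - [-36, -3, 0]
    - [-36, -3, 0]
    - [-30, -2, 0]
    - [-22, -1, 0]
    - [-10, 0, 0]
    - [-4, 0, 0]
  spin: [0, 0, 0, 0, 0, 0, 0, 0, 0, 0, 0, 0]

```text
t: 4.52
eef_pos: [0.5155, 0.1649, 0.1877]
tcp_rot: [0.708, -0.706, -0.0, 0.0]
contact_force: [0.3, -0.3, -3.3]
width: 0.0137
gripper_force: 58.5
```

>>> servo_tool:
  linear:
    - [0, 0, 6]
    - [0, 0, 12]
    - [0, 0, 14]
    - [0, 0, 10]
    - [0, 0, 3]
    - [0, 0, 0]
    - [0, 0, 0]
  spin: [0, 0, 0, 0, 0, 0, 0]

```text
t: 5.1
eef_pos: [0.5163, 0.1626, 0.1435]
tcp_rot: [-0.707, 0.707, -0.0, 0.0]
contact_force: [0.4, -0.2, -2.8]
width: 0.0135
gripper_force: 58.5
```

Run:
```python
from h import *
np.set_printoptions(precision=4,suppress=True)
s=bot.state(); e=s["eef_pos"]; print(e,s["contact_force"],s["width"],s["tcp_rot"])
out=[]
for n in ["side","scene","wrist"]:
    c,P=cam(n); im=save(n,"jig_"+n+".png")
    p=proj(c,P,[e[0],e[1],e[2]-.0208-.062-.002]); h=proj(c,P,[.5155,.1629,.04]); print(n,"tip",p,"hole",h)
    u,v=p.astype(int)
    out.append(cv2.resize(im[v-36:v+36,u-24:u+24],(266,400),interpolation=cv2.INTER_CUBIC)); print("crop origin",u-24,v-36)
cv2.imwrite("pics/jig.png",cv2.cvtColor(np.hstack(out),cv2.COLOR_RGB2BGR))
```

```text
[0.5163 0.1626 0.1435] [ 0.3771 -0.1815 -2.7758] 0.013454999812145305 [-0.7069  0.7073 -0.0002  0.0001]
side tip [232.963  172.5464] hole [233.3206 179.4117]
crop origin 208 136
scene tip [284.8478 159.5125] hole [284.665  165.7428]
crop origin 260 123
wrist tip [280.043  218.6845] hole [281.3183 211.1315]
crop origin 256 182
```

View pics/jig.png

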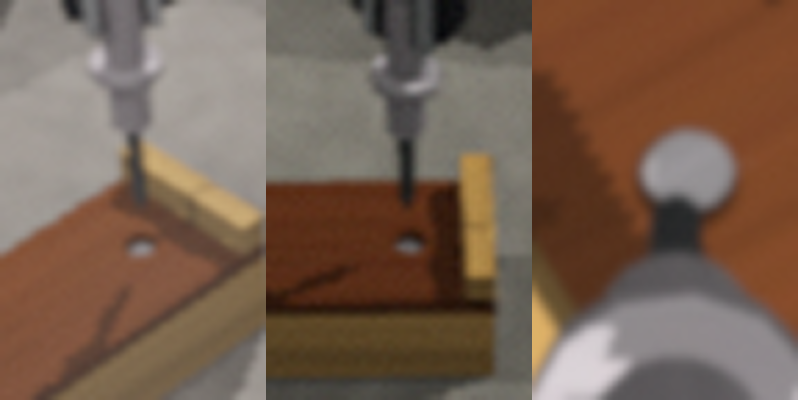

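Side view: tip at (232.9,172.9), hole at (233.2,180.1). Scene: tip at (285.4,159.9), hole at (285.8,166.8). Wrist: tip at (282.1,218.6), hole at (284.1,213). The tip stands over the correct hole, the one beside the bar.

Run:
```python
from h import *
np.set_printoptions(precision=4,suppress=True)
T={"side":(232.9,172.9),"scene":(285.4,159.9),"wrist":(282.1,218.6)};H={"side":(233.2,180.1),"scene":(285.8,166.8),"wrist":(284.1,213)}
for zt in (.0567,.0587,.0607):
  for n in T:
    c,P=cam(n); t=at_z(c,P,*T[n],zt); h=at_z(c,P,*H[n],.04); print(zt,n,t[:2],h[:2],"need mm",(h-t)[:2]*1e3)
```

```text
0.0567 side [0.5163 0.164 ] [0.5148 0.1608] need mm [-1.4683 -3.1918]
0.0567 scene [0.5168 0.164 ] [0.5193 0.1612] need mm [ 2.5304 -2.7993]
0.0567 wrist [0.5149 0.1633] [0.5135 0.1644] need mm [-1.4038  1.1121]
0.0587 side [0.5159 0.1615] [0.5148 0.1608] need mm [-1.1444 -0.7473]
0.0587 scene [0.5179 0.1621] [0.5193 0.1612] need mm [ 1.4008 -0.8976]
0.0587 wrist [0.5149 0.1626] [0.5135 0.1644] need mm [-1.4057  1.7333]
0.0607 side [0.5156 0.1591] [0.5148 0.1608] need mm [-0.8205  1.6972]
0.0607 scene [0.519  0.1602] [0.5193 0.1612] need mm [0.2712 1.0041]
0.0607 wrist [0.5149 0.162 ] [0.5135 0.1644] need mm [-1.4076  2.3546]
```

>>> servo_tool:
  linear:
    - [-1.7, 1, 0]
    - [0, 0, 5]
    - [0, 0, 8]
    - [0, 0, 8]
    - [0, 0, 4]
    - [0, 0, 1]
    - [0, 0, 0]
    - [0, 0, 0]
  spin: [0, 0, 0, 0, 0, 0, 0, 0]

```text
t: 5.92
eef_pos: [0.5151, 0.1648, 0.1172]
tcp_rot: [0.707, -0.707, 0.0, 0.0]
contact_force: [0.8, 0.1, -2.2]
width: 0.0138
gripper_force: 58.5
```

>>> servo_tool:
  linear:
    - [0, 0, 1]
    - [0, 0, 1]
    - [0, 0, 0]
    - [0, 0, 0]
  spin: [0, 0, 0, 0]

```text
t: 6.25
eef_pos: [0.515, 0.1647, 0.1154]
tcp_rot: [0.707, -0.707, 0.0, -0.0]
contact_force: [-0.1, -1.5, -1.9]
width: 0.0139
gripper_force: 58.5
```

>>> servo_tool:
  linear:
    - [0, 0, 1]
    - [0, 0, 1]
    - [0, 0, 0]
    - [0, 0, 0]
  spin: [0, 0, 0, 0]

```text
t: 6.58
eef_pos: [0.5149, 0.1647, 0.1132]
tcp_rot: [-0.707, 0.707, 0.0, -0.0]
contact_force: [0.4, 0.0, -2.9]
width: 0.0139
gripper_force: 58.5
```

>>> servo_tool:
  linear:
    - [0, 0, 1]
    - [0, 0, 1]
    - [0, 0, 0]
    - [0, 0, 0]
  spin: [0, 0, 0, 0]

```text
t: 6.92
eef_pos: [0.5149, 0.1647, 0.1112]
tcp_rot: [-0.707, 0.707, 0.0, -0.0]
contact_force: [-0.6, 1.2, -2.3]
width: 0.0137
gripper_force: 58.5
```

>>> servo_tool:
  linear:
    - [0, 0, 1]
    - [0, 0, 1]
    - [0, 0, 0]
    - [0, 0, 0]
  spin: [0, 0, 0, 0]

```text
t: 7.25
eef_pos: [0.5149, 0.1647, 0.1092]
tcp_rot: [-0.707, 0.707, 0.0, -0.0]
contact_force: [-0.0, -1.0, -2.5]
width: 0.0135
gripper_force: 58.5
```

Tip at about 0.026 with no contact yet. Continuing in small steps.

>>> servo_tool:
  linear:
    - [0, 0, 1]
    - [0, 0, 1]
    - [0, 0, 0]
    - [0, 0, 0]
  spin: [0, 0, 0, 0]

```text
t: 7.58
eef_pos: [0.5152, 0.1648, 0.1076]
tcp_rot: [0.707, -0.707, 0.0, -0.0]
contact_force: [-0.4, 0.7, -0.8]
width: 0.0138
gripper_force: 58.5
```

>>> servo_tool:
  linear:
    - [0, 0, 1]
    - [0, 0, 1]
    - [0, 0, 0]
    - [0, 0, 0]
  spin: [0, 0, 0, 0]

```text
t: 7.92
eef_pos: [0.5153, 0.1648, 0.1058]
tcp_rot: [0.707, -0.707, 0.0, -0.0]
contact_force: [0.2, 0.0, 2.3]
width: 0.014
gripper_force: 58.7
```

>>> servo_tool:
  linear:
    - [0, 0, 1]
    - [0, 0, 1]
    - [0, 0, 0]
    - [0, 0, 0]
  spin: [0, 0, 0, 0]

```text
t: 8.25
eef_pos: [0.5154, 0.1649, 0.1041]
tcp_rot: [0.707, -0.707, 0.0, -0.001]
contact_force: [-1.7, -0.1, 6.0]
width: 0.0132
gripper_force: 59.2
```

>>> servo_tool:
  linear:
    - [0, 0, 1]
    - [0, 0, 1]
    - [0, 0, 0]
    - [0, 0, 0]
  spin: [0, 0, 0, 0]

```text
t: 8.58
eef_pos: [0.5156, 0.165, 0.1025]
tcp_rot: [0.707, -0.707, 0.0, -0.001]
contact_force: [-1.3, -0.4, 8.1]
width: 0.0139
gripper_force: 59.4
```

>>> servo_tool:
  linear:
    - [0, 0, 1]
    - [0, 0, 1]
    - [0, 0, 0]
    - [0, 0, 0]
  spin: [0, 0, 0, 0]

```text
t: 8.92
eef_pos: [0.5157, 0.165, 0.1008]
tcp_rot: [0.707, -0.707, 0.001, -0.001]
contact_force: [-2.4, -0.6, 9.7]
width: 0.0138
gripper_force: 59.6
```

>>> servo_tool:
  linear:
    - [0, 0, 0.7]
    - [0, 0, 0.5]
    - [0, 0, 0]
    - [0, 0, 0]
  spin: [0, 0, 0, 0]

```text
t: 9.25
eef_pos: [0.5157, 0.165, 0.0997]
tcp_rot: [0.707, -0.707, 0.001, -0.001]
contact_force: [-2.3, 0.3, 9.6]
width: 0.0137
gripper_force: 59.6
```

>>> servo_tool:
  linear:
    - [0, 0, 0.7]
    - [0, 0, 0.5]
    - [0, 0, 0]
    - [0, 0, 0]
  spin: [0, 0, 0, 0]

```text
t: 9.58
eef_pos: [0.5157, 0.1651, 0.0983]
tcp_rot: [0.707, -0.707, 0.0, -0.001]
contact_force: [-2.0, 0.5, 8.8]
width: 0.0135
gripper_force: 59.6
```

>>> servo_tool:
  linear:
    - [0, 0, 0.6]
    - [0, 0, 0.4]
    - [0, 0, 0]
    - [0, 0, 0]
  spin: [0, 0, 0, 0]

```text
t: 9.92
eef_pos: [0.5154, 0.165, 0.0963]
tcp_rot: [0.707, -0.707, 0.0, -0.001]
contact_force: [-0.3, -0.3, 3.8]
width: 0.0134
gripper_force: 59.0
```

>>> servo_tool:
  linear:
    - [0, 0, 0.6]
    - [0, 0, 0.4]
    - [0, 0, 0]
    - [0, 0, 0]
  spin: [0, 0, 0, 0]

```text
t: 10.25
eef_pos: [0.5154, 0.165, 0.0953]
tcp_rot: [0.707, -0.707, 0.0, -0.001]
contact_force: [-0.8, -0.4, 5.7]
width: 0.0137
gripper_force: 59.0
```

The force peaked at about 12.2 N, dropped to 6.3 N, and is now rising at 2 N/mm (8.2 N, about 11.3 mm in). The spring has snapped and the hard stop has not been reached. Retracting and returning.

>>> servo_tool:
  linear:
    - [0, 0, -3]
    - [0, 0, -5]
    - [0, 0, -8]
    - [0, 0, -12]
    - [0, 0, -14]
    - [0, 0, -14]
    - [0, 0, -14]
    - [0, 0, -12]
    - [0, 0, -8]
    - [0, 0, -3]
    - [0, 0, 0]
    - [0, 0, 0]
  spin: [0, 0, 0, 0, 0, 0, 0, 0, 0, 0, 0, 0]

```text
t: 11.25
eef_pos: [0.5143, 0.1644, 0.1871]
tcp_rot: [-0.707, 0.707, 0.0, -0.001]
contact_force: [0.5, 0.2, -3.0]
width: 0.0135
gripper_force: 58.5
```

>>> servo_tool:
  linear:
    - [12, 0, 0]
    - [24, 2, 0]
    - [32, 2.5, 0]
    - [36, 2.5, 0]
    - [36, 3, 0]
    - [36, 3, 0]
    - [36, 3, 0]
    - [36, 2.5, 0]
    - [30, 2, 0]
    - [22, 1, 0]
    - [11, 0, 0]
    - [5, 0, 0]
  spin: [0, 0, 0, 0, 0, 0, 0, 0, 0, 0, 0, 0]

```text
t: 12.25
eef_pos: [0.4925, -0.153, 0.1871]
tcp_rot: [-0.706, 0.708, 0.001, -0.001]
contact_force: [1.1, 0.4, -2.7]
width: 0.0136
gripper_force: 58.5
```

>>> servo_tool:
  linear:
    - [0, 0, 0]
    - [0, 0, 0]
    - [0, 0, 0]
  spin: [0, 0, 0]

```text
t: 12.5
eef_pos: [0.4935, -0.1503, 0.1877]
tcp_rot: [0.708, -0.707, -0.0, 0.0]
contact_force: [0.6, 0.8, -2.6]
width: 0.0136
gripper_force: 58.5
```

Run:
```python
from h import *
np.set_printoptions(precision=4,suppress=True)
s=bot.state(); e=s["eef_pos"]; print(e,s["contact_force"],s["width"],s["tcp_rot"])
out=[]
for n in ["side","scene","wrist"]:
    c,P=cam(n); im=save(n,"back_"+n+".png")
    p=proj(c,P,[e[0],e[1],e[2]-.0208-.062]); h=proj(c,P,[.4927,-.1515,.075]); print(n,"tip",p,"hole",h)
    u,v=p.astype(int)
    out.append(cv2.resize(im[v-60:v+60,u-40:u+40],(266,400),interpolation=cv2.INTER_CUBIC)); print("crop origin",u-40,v-60)
cv2.imwrite("pics/back.png",cv2.cvtColor(np.hstack(out),cv2.COLOR_RGB2BGR))
```

```text
[ 0.4935 -0.1503  0.1877] [ 0.568   0.8053 -2.6371] 0.013556952622985823 [ 0.7075 -0.7067 -0.0002  0.    ]
side tip [257.1928 278.0283] hole [257.7894 290.3959]
crop origin 217 218
scene tip [181.7878 240.6516] hole [183.6876 251.4691]
crop origin 141 180
wrist tip [279.5818 220.4722] hole [280.8967 206.342 ]
crop origin 239 160
```

View pics/back.png

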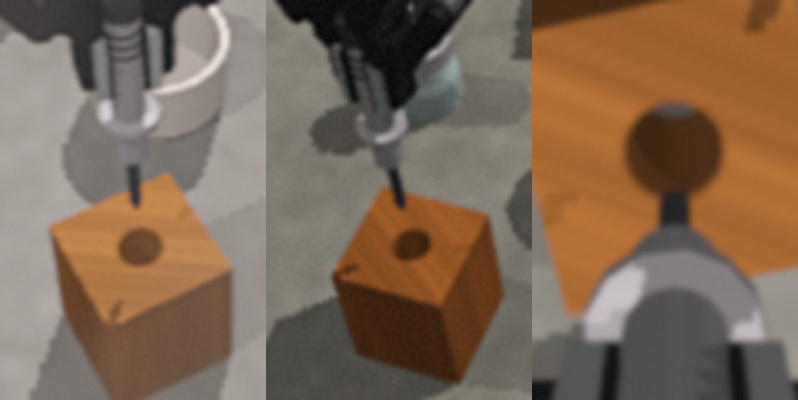

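Side: tip at (258.1,279.5), hole at (259,292). Scene: tip at (181.8,241.8), hole at (184.8,253.5). Wrist: tip at (281.6,218.6), hole at (281.6,205).

Run:
```python
from h import *
np.set_printoptions(precision=4,suppress=True)
T={"side":(258.1,279.5),"scene":(181.8,241.8),"wrist":(281.6,218.6)};H={"side":(259,292.1),"scene":(184.8,253.5),"wrist":(281.6,205)}
for zt in (.102,.104,.106):
  for n in T:
    c,P=cam(n); t=at_z(c,P,*T[n],zt); h=at_z(c,P,*H[n],.075); print(zt,n,t[:2],h[:2],"need mm",(h-t)[:2]*1e3)
```

```text
0.102 side [ 0.4946 -0.1512] [ 0.4937 -0.1551] need mm [-0.8347 -3.9207]
0.102 scene [ 0.4932 -0.1507] [ 0.4972 -0.1541] need mm [ 3.9822 -3.3546]
0.102 wrist [ 0.4923 -0.1507] [ 0.4922 -0.1526] need mm [-0.0216 -1.8174]
0.104 side [ 0.4943 -0.1527] [ 0.4937 -0.1551] need mm [-0.5643 -2.4423]
0.104 scene [ 0.4945 -0.1518] [ 0.4972 -0.1541] need mm [ 2.7084 -2.2502]
0.104 wrist [ 0.4923 -0.1514] [ 0.4922 -0.1526] need mm [-0.0247 -1.1977]
0.106 side [ 0.494  -0.1542] [ 0.4937 -0.1551] need mm [-0.2939 -0.964 ]
0.106 scene [ 0.4958 -0.1529] [ 0.4972 -0.1541] need mm [ 1.4346 -1.1459]
0.106 wrist [ 0.4923 -0.152 ] [ 0.4922 -0.1526] need mm [-0.0278 -0.578 ]
```

>>> servo_tool:
  linear:
    - [0.9, -0.3, 4]
    - [0, 0, 8]
    - [0, 0, 12]
    - [0, 0, 14]
    - [0, 0, 14]
    - [0, 0, 12]
    - [0, 0, 10]
    - [0, 0, 8]
    - [0, 0, 5]
    - [0, 0, 2]
    - [0, 0, 0]
    - [0, 0, 0]
  spin: [0, 0, 0, 0, 0, 0, 0, 0, 0, 0, 0, 0]

```text
t: 13.65
eef_pos: [0.4943, -0.1522, 0.0993]
tcp_rot: [0.707, -0.707, 0.0, -0.0]
contact_force: [0.0, 0.7, -2.2]
width: 0.0137
gripper_force: 58.5
```

>>> servo_tool:
  linear:
    - [0, 0, 1]
    - [0, 0, 1]
    - [0, 0, 0]
    - [0, 0, 0]
  spin: [0, 0, 0, 0]

```text
t: 13.98
eef_pos: [0.4939, -0.1522, 0.0971]
tcp_rot: [-0.707, 0.707, -0.0, 0.0]
contact_force: [-0.1, -0.8, -2.7]
width: 0.0137
gripper_force: 58.5
```

>>> servo_tool:
  linear:
    - [0, 0, 0.7]
    - [0, 0, 0.5]
    - [0, 0, 0]
    - [0, 0, 0]
  spin: [0, 0, 0, 0]

```text
t: 14.32
eef_pos: [0.4939, -0.1522, 0.0959]
tcp_rot: [0.707, -0.707, 0.0, -0.0]
contact_force: [-0.6, -0.4, -1.4]
width: 0.0137
gripper_force: 58.8
```

>>> servo_tool:
  linear:
    - [0, 0, 0.6]
    - [0, 0, 0.4]
    - [0, 0, 0]
    - [0, 0, 0]
  spin: [0, 0, 0, 0]

```text
t: 14.65
eef_pos: [0.4939, -0.1522, 0.0958]
tcp_rot: [0.707, -0.707, 0.0, -0.0]
contact_force: [-3.0, 1.3, 4.3]
width: 0.0136
gripper_force: 59.3
```

The collar is seated on the stand. Opening and withdrawing.

>>> servo_tool:
  linear:
    - [0, 0, -0.4]
    - [0, 0, 0]
    - [0, 0, 0]
    - [0, 0, 0]
    - [0, 0, 0]
    - [0, 0, 0]
    - [0, 0, 0]
    - [0, 0, 0]
  spin: [0, 0, 0, 0, 0, 0, 0, 0]
  fingers: 70

```text
t: 15.32
eef_pos: [0.4938, -0.1522, 0.0951]
tcp_rot: [-0.707, 0.707, 0.0, -0.0]
contact_force: [0.2, -0.2, 0.9]
width: 0.07
gripper_force: 0.0
```

>>> servo_tool:
  linear:
    - [0, 0, -6]
    - [0, 0, -12]
    - [0, 0, -18]
    - [0, 0, -22]
    - [0, 0, -22]
    - [0, 0, -22]
    - [0, 0, -18]
    - [0, 0, -12]
    - [0, 0, -5]
    - [0, 0, 0]
    - [0, 0, 0]
  spin: [0, 0, 0, 0, 0, 0, 0, 0, 0, 0, 0]

```text
t: 16.23
eef_pos: [0.4934, -0.152, 0.2317]
tcp_rot: [-0.707, 0.707, 0.0, -0.0]
contact_force: [-0.6, -0.6, 0.1]
width: 0.0699
gripper_force: 0.0
```

Run:
```python
from h import *
out=[]
for n in ["side","scene","wrist"]:
    c,P=cam(n); im=save(n,"end_"+n+".png")
    u,v=proj(c,P,[.4927,-.1515,.1]).astype(int); print(n,proj(c,P,[.4927,-.1515,.15]),proj(c,P,[.4927,-.1515,.08]),u-40,v-60)
    out.append(cv2.resize(im[v-60:v+60,u-40:u+40],(266,400),interpolation=cv2.INTER_CUBIC))
cv2.imwrite("pics/end.png",cv2.cvtColor(np.hstack(out),cv2.COLOR_RGB2BGR))
```

```text
side [255.32356741 259.72898024] [257.63675944 288.50189953] 217 220
scene [176.7483786  223.97298285] [183.24843587 249.74369963] 141 182
wrist [279.68858397 222.38732123] [279.82348328 196.1415446 ] 239 142
```

View pics/end.png

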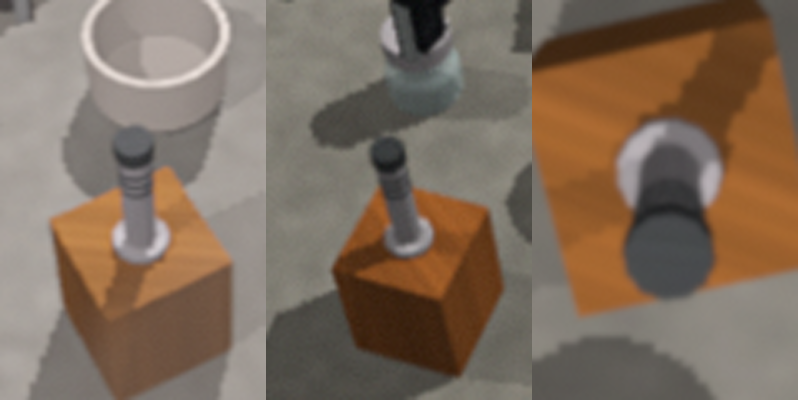

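The punch hangs upright in the stand, with its collar flat on the block and centred over the hole. The gripper is clear.

```bash
python3 -c "
from workcell import bot
print(bot.hand_in())"
```

```text
the job is handed in; nothing more can be done
None
```

The job is handed in: the punch snapped once on the blank in the guide hole beside the end bar (about 12 N measured at most, hard stop not reached), and it hangs upright in its stand again with the gripper clear; no verdict was returned.

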